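# Find the worn spring clip on the ticket rack by tugging its tags

### The job

One of the three spring clips on the ticket rack is worn out and looks no different from the others: tug the tags gently straight up, never harder than about 12 N, to find the clip that lets its tag slide. Pull that tag right out and put it in the white tub, so that the worn clip stands empty for replacement. The tags of the two sound clips must end up still seated in their clips; leave the tub standing where it is and do not disturb the other things.

Things in the scene. Friction and masses are not known exactly. Their poses are not given: they have to be found in the camera images.
- rack: Ticket rack: wooden board 72 x 212 x 16 mm fixed to the range, carrying three alike steel spring clips in a row, mouths up, each gripping an upright white tag. Origin: centre of the board's underside; x across the board (through the tags' thickness, roughly away from the robot), y along the row, z up. Clips at y = +75 (left), 0 (middle), -75 mm (right).
- rack_mouth (a point): Mouth floor of the middle clip, 45 mm above the rack's origin (the other two lie at the same height). Jaws 44 mm wide; their rim stands 43 mm above this point; clips with wire loops reach 22 mm to either side in x. Tags stand on the mouth floors and slide straight up and out after some 40 mm. A fixed black pan and a basin, up to 0.28 m tall, stand behind the rack (x > 0.61, y < -0.04).
- tag_left_mid (a point): Half-way up the tag that starts in the left clip; x, y, z as the rack's; 95 mm above the rack's origin when seated. Stiff white plastic blade, 40 mm wide (y), 100 mm tall (z), about 35 g: lower 66 mm 5 mm thick (x), top 34 mm a grip head 10 mm thick, whose centre is 33 mm above this point. Pinch the head from above across its thickness (x).
- tag_middle_mid (a point): Half-way up the tag that starts in the middle clip; x, y, z as the rack's; 95 mm above the rack's origin when seated. Stiff white plastic blade, 40 mm wide (y), 100 mm tall (z), about 35 g: lower 66 mm 5 mm thick (x), top 34 mm a grip head 10 mm thick, whose centre is 33 mm above this point. Pinch the head from above across its thickness (x).
- tag_right_mid (a point): Half-way up the tag that starts in the right clip; x, y, z as the rack's; 95 mm above the rack's origin when seated. Stiff white plastic blade, 40 mm wide (y), 100 mm tall (z), about 35 g: lower 66 mm 5 mm thick (x), top 34 mm a grip head 10 mm thick, whose centre is 33 mm above this point. Pinch the head from above across its thickness (x).
- clip_p (a joint): Lift in m of one of the three clips (not told which place it has) on its spring stem: 0 at rest, grows as its tag draws the clip up; about 1 N to start, then 1 N per mm, end stop 0.022; so it shows the pull. A worn clip lets its tag slide at about 3 to 7 N, a sound one holds beyond 18 N. Not to exceed 0.016.
- clip_q (a joint): Lift in m of one of the three clips (not told which place it has) on its spring stem: 0 at rest, grows as its tag draws the clip up; about 1 N to start, then 1 N per mm, end stop 0.022; so it shows the pull. A worn clip lets its tag slide at about 3 to 7 N, a sound one holds beyond 18 N. Not to exceed 0.016.
- clip_r (a joint): Lift in m of one of the three clips (not told which place it has) on its spring stem: 0 at rest, grows as its tag draws the clip up; about 1 N to start, then 1 N per mm, end stop 0.022; so it shows the pull. A worn clip lets its tag slide at about 3 to 7 N, a sound one holds beyond 18 N. Not to exceed 0.016.
- tub: Empty round translucent-white plastic tub, open top, loose, 120 mm across the rim, 72 mm tall, inside about 75 mm across at the floor and 100 mm at the rim. Origin: centre of its underside, z up.
- garlic: Garlic bulb, 56 mm, a bystander. Origin: centre of its underside.
- timer: Round kitchen timer, 62 mm across, 54 mm tall, a bystander. Origin: centre of its underside.
- mushroom_b: Small brown mushroom, 34x30x17 mm, a bystander. Origin: centre of its underside.
- salt_shaker: White shaker, 62 mm across, 127 mm tall, a bystander. Origin: centre of its underside.

How it is judged:
By the outcome, as a careful person would: the job done as asked, in the order asked, and still so for the second after the job is handed in, with the robot touching nothing.
It also fails if it takes over 64 s, if anything falls off the work surface, if the arm or the gripper's body presses on something with over 40 N, if the wrist force passes 120 N, or if a joint passes its speed limit or range.

### The arm

A 7-joint arm with a two-finger parallel gripper is mounted at the origin on a cart in front of the work surface, level with it; the furniture and walls round the work are solid. World frame = base frame: x ahead of the robot, y to its left, z up, the work surface at z = 0. Lengths are in m, angles in rad, forces in N, time in s.
With the tool pointing down it reaches from about 0.4 to 0.875 m from the base axis. Payload 6.5 kg.
Tool frame: the origin (TCP) lies on the front face of the gripper's body, between the roots of the fingers; the fingertips stand 64 mm ahead of it and the grasp point (between the pads) lies 45 mm ahead of it; y points along the fingers, x is the direction in which the jaws open and shut, and the axes are right-handed (so a half turn about y gives the same grasp; the last joint's range is limited). The gripper opens to 88 mm and grips with 3 to 60 N. Pads are 18 mm wide; open, the fingers measure 123 mm over their backs; the gripper's body (75 mm by 187 mm) begins 45 mm behind the grasp point.
Start: joints at [-1.265, 0.536, -0.004, 1.538, 0.003, 1.067, -0.071], TCP at [0.236, 0.606, 0.303] pointing down, gripper open.
Joint ranges: [-2.7, 2.7], [-0.37, 2.16], [-1.27, 1.26], [0.24, 2.4], [-1.31, 4.45], [0.19, 1.91], [-2.76, 2.76]. Speed limits (rad/s): [2.39, 2.39, 3.14, 3.14, 3.14, 3.14, 3.14].

### API

Orientations are given as [roll, pitch, yaw] about the fixed x, y, z axes, in that order (R = Rz(yaw) Ry(pitch) Rx(roll)).
In Python, from bench import r, viewer gives the robot as it stands.
- The arm moves only by the tool carry_out, never from a script. Its argument "steps" is a list of rows, each a list of 7 numbers: the turn, a rotation vector about the world's x, y, z in degrees, then the shift along the world's x, y, z in cm, then the closure, from 0 (fully open) to 1 (shut). A call has 1 to 12 rows; each row is the pose to reach, as a shift and turn from the pose commanded when the call began; what a row does not reach only later rows make up. A row lasts 1/10 s, in which the tool goes at most 50 mm and 8.59 degrees, less where a joint would pass 70% of its speed; a pose out of reach is approached as far as the arm can. A call with a gripper value outside its range is refused whole. The fingers move at their own pace and stop on an object; the grip force is fixed at half the most. Time passes only in rows, so rows that repeat a pose let the fingers close. It gives the time, the measured TCP pose, the force and the opening at its end, in the units of the state.
- r.read_state(): the state, without advancing time (a new reading comes with each control period).
- viewer.grab_frame(name): name is "side" or "top" or "wrist"; returns a dict with "frame" (480x640x3 uint8, red, green, blue), "fx", "fy", "cx", "cy" (pixels), "dist_coeffs" ([k1, k2, p1, p2, k3] as OpenCV has them; the pictures are not rectified), "rvec" (rotation vector, rad) and "tvec" (3), from world to camera coordinates, as OpenCV has them. Camera axes: x right, y down, z forward; pixel columns grow to the right and rows downward; lengths in m; the calibration is good to about 2 mm. A picture is of the moment at which its call begins. There is no depth.
- r.job_done(): hands the job in, once; it reports no verdict.
The state is a dict: "t": time; "joint_positions": joint angles; "joint_velocities": joint speeds; "joint_efforts": joint torques, N m; "tool_pos": TCP position; "eef_rot": TCP orientation; "wrist_force": force on the tool from outside, world axes, zero at the start; "wrist_torque": the same for the moment, N m; "opening": finger opening in m.
Only numpy, scipy, OpenCV 4.12 (cv2) and the standard library are available. Lean on these libraries where they do the work, as an engineer would, in place of code of your own. Each camera call takes 0.05 s, during which the arm holds its last target.

## Working session

There is one attempt and no reset: what is moved stays moved. The work goes in short steps, Python scripts to look and compute and a tool call to move; the robot and the scene stay as the last step left them, time stands still between calls to the robot, and variables do not carry over. Pictures are saved under pics/ and viewed, and the job is handed in when it is done.

Besides the shell and the picture viewer there is one more tool, called after "Emit:" by a JSON object that holds its "api" and its "payload", one argument or row to a line. carry_out: Moves the arm, as the interface text tells. Its arguments: {"type":"object","properties":{"steps":{"type":"array","items":{"type":"array","items":{"type":"number"}}}},"required":["steps"]}

```bash
ls; mkdir -p pics; python3 - <<'E'
from bench import r, viewer
import cv2,json
s=r.read_state(); print(s)
for n in ["side","top","wrist"]:
    f=viewer.grab_frame(n); cv2.imwrite(f"pics/{n}0.png",f["frame"][:,:,::-1])
    print(n,{k:f[k] for k in f if k!="frame"})
E
```

```text
pics
{'t': 0.0, 'joint_positions': array([-1.26519446,  0.53717545, -0.0044521 ,  1.53885494,  0.00260001,
        1.06725741, -0.07121486]), 'joint_velocities': array([-1.32447662e-03,  6.00397902e-05,  4.17597422e-04, -9.02250185e-04,
        2.59616526e-04,  9.32982692e-05,  7.41556374e-05]), 'joint_efforts': array([-4.43615124e-05, -5.70986795e+01,  9.91250910e-01, -2.51594353e+01,
       -5.61939692e-02,  1.81484810e-02,  1.61031203e-04]), 'tool_pos': array([0.2359637 , 0.6051314 , 0.30183991]), 'eef_rot': array([-1.57091353,  0.00168529,  1.19906299]), 'wrist_force': array([ 0.93902266, -0.57729738,  0.39593575]), 'wrist_torque': array([ 0.01397731,  0.01056306, -0.01791834]), 'opening': 0.08800410747465458}
side {'fx': 448.832847275499, 'fy': 448.832847275499, 'cx': 317.46374534027274, 'cy': 242.77978321342957, 'dist_coeffs': array([-0.00632722,  0.        ,  0.        ,  0.        ,  0.        ]), 'rvec': array([ 2.22848712, -0.41961779,  0.20208844]), 'tvec': array([-0.5832102 ,  0.19123836,  0.7975645 ])}
top {'fx': 490.7600595955039, 'fy': 490.7600595955039, 'cx': 319.58325354528307, 'cy': 235.55241433983397, 'dist_coeffs': array([-0.03337486,  0.        ,  0.        ,  0.        ,  0.        ]), 'rvec': array([ 2.11281218, -2.11012846,  0.1903252 ]), 'tvec': array([-0.0567317 ,  0.58245211,  1.00358931])}
wrist {'fx': 367.541341224613, 'fy': 367.541341224613, 'cx': 318.0809654628642, 'cy': 233.28359702206737, 'dist_coeffs': array([0.00383585, 0.        , 0.        , 0.        , 0.        ]), 'rvec': array([-2.40086656, -1.64163824, -0.22287945]), 'tvec': array([-0.64972645, -0.03863174,  0.38844496])}
```

View pics/side0.png

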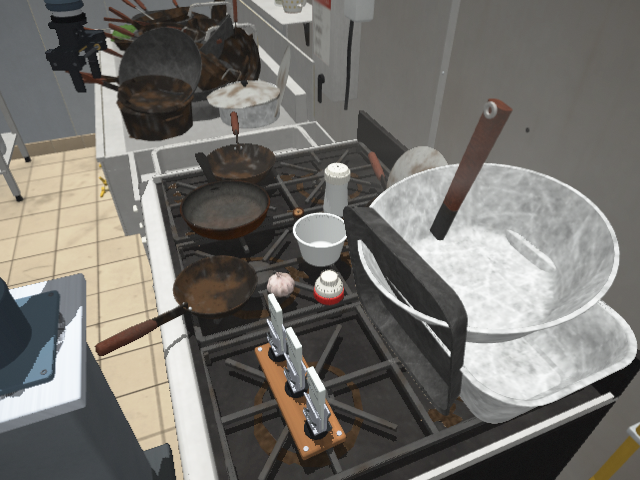

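View pics/top0.png

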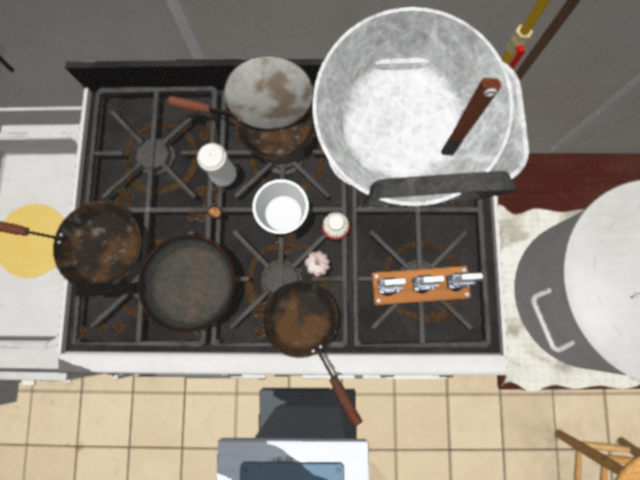

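View pics/wrist0.png

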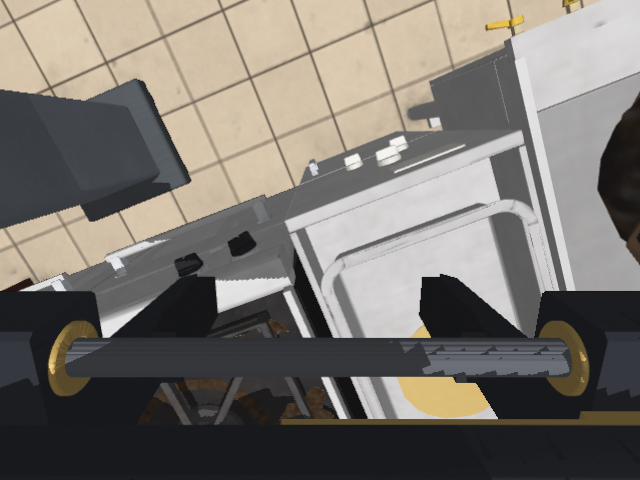

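```bash
cat > h.py <<'E'
import numpy as np, cv2
def cam(f):
    K=np.array([[f["fx"],0,f["cx"]],[0,f["fy"],f["cy"]],[0,0,1]]);R=cv2.Rodrigues(np.array(f["rvec"],float))[0]
    return K,np.array(f["dist_coeffs"]),R,np.array(f["tvec"])
def ray(f,uv):
    K,D,R,t=cam(f); p=cv2.undistortPoints(np.array([[uv]],float),K,D)[0,0]
    d=R.T@np.array([p[0],p[1],1]); return -R.T@t,d/np.linalg.norm(d)
def onz(f,uv,z):
    o,d=ray(f,uv); return o+d*(z-o[2])/d[2]
def proj(f,P):
    K,D,R,t=cam(f); return cv2.projectPoints(np.array(P,float).reshape(-1,3),np.array(f["rvec"],float),t,K,D)[0].reshape(-1,2)
def tri(fa,ua,fb,ub):
    oa,da=ray(fa,ua);ob,db=ray(fb,ub)
    s=np.linalg.lstsq(np.c_[da,-db],ob-oa,rcond=None)[0]
    a,b=oa+s[0]*da,ob+s[1]*db; return (a+b)/2,np.linalg.norm(a-b)
E
python3 - <<'E'
from bench import viewer
from h import *
import pickle
F={n:viewer.grab_frame(n) for n in("side","top")}
pickle.dump(F,open("F0.pkl","wb"))
def crop(n,x0,y0,x1,y1,k,name):
    cv2.imwrite(f"pics/{name}.png",cv2.resize(F[n]["frame"][y0:y1,x0:x1,::-1],None,fx=k,fy=k,interpolation=cv2.INTER_CUBIC))
crop("top",360,250,490,320,6,"ct"); crop("side",240,280,360,470,3,"cs")
for n in F:
  f=F[n]; hsv=cv2.cvtColor(f["frame"],cv2.COLOR_RGB2HSV)
  m=cv2.inRange(hsv,(8,120,90),(18,255,255)); 
  m[:, :250]=0
  c=max(cv2.findContours(m,0,2)[0],key=cv2.contourArea)
  hull=cv2.convexHull(c); q=cv2.approxPolyDP(hull,4,True)[:,0]
  print(n,cv2.contourArea(hull),q.tolist(),[onz(f,p,.016).round(4).tolist() for p in q])
E
```

```text
side 2638.0 [[256, 347], [269, 344], [305, 404], [320, 449], [303, 459]] [[0.4414, -0.1772, 0.016], [0.4644, -0.1792, 0.016], [0.4835, -0.311, 0.016], [0.4791, -0.3857, 0.016], [0.4514, -0.3903, 0.016]]
top 3241.0 [[470, 296], [376, 305], [371, 274], [465, 266]] [[0.4556, -0.385, 0.016], [0.4361, -0.1789, 0.016], [0.504, -0.1691, 0.016], [0.5218, -0.3775, 0.016]]
```

View pics/ct.png

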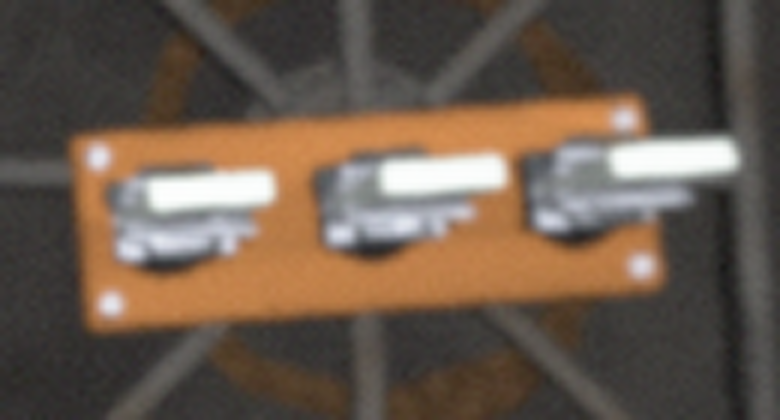

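View pics/cs.png

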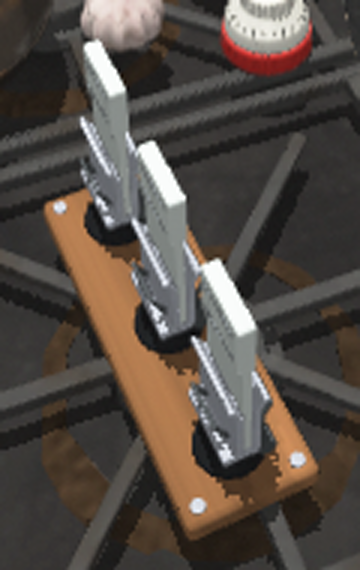

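```bash
python3 - <<'E'
from h import *
import pickle
F=pickle.load(open("F0.pkl","rb"))
T=[(395.2,281.7),(433.8,278.8),(472.2,276.3)];S=[(274.7,303.3),(293.7,337.7),(316.3,377.7)]
for a,b in zip(T,S):
    p,e=tri(F["top"],a,F["side"],b); print(p.round(4),e.round(4),onz(F["top"],a,.145).round(4))
# screws
k=6
sc=[(98,158),(111,304),(624,120),(641,266)]
print([onz(F["top"],(360+x/6,250+y/6),.016).round(4).tolist() for x,y in sc])
scs=[(60,207),(197,506),(297,459)]
print([onz(F["side"],(240+x/3,280+y/3),.016).round(4).tolist() for x,y in scs])
c=np.array([.4794,-.2776]);yaw=.09
for y in(.075,0,-.075):
    R=np.array([[np.cos(yaw),-np.sin(yaw)],[np.sin(yaw),np.cos(yaw)]]); p=c+R@[0,y]
    P=[np.r_[c+R@[sx*.005,y+sy*.02],.145] for sx in(-1,1) for sy in(-1,1)]
    print(p,proj(F["top"],[*p,.145]),proj(F["side"],[*p,.145]))
E
```

```text
[ 0.4743 -0.2047  0.1422] 0.0005 [ 0.4738 -0.2043  0.145 ]
[ 0.4797 -0.2796  0.1437] 0.0003 [ 0.4794 -0.2793  0.145 ]
[ 0.4848 -0.354   0.1457] 0.0013 [ 0.4843 -0.3541  0.145 ]
[[0.4988, -0.1808, 0.016], [0.4455, -0.1845, 0.016], [0.5129, -0.3749, 0.016], [0.4592, -0.3783, 0.016]]
[[0.4467, -0.1839, 0.016], [0.46, -0.3777, 0.016], [0.5142, -0.3736, 0.016]]
[ 0.47265911 -0.20290355] [[394.51099038 282.2866771 ]] [[273.04086053 301.58172168]]
[ 0.4794 -0.2776] [[432.93754519 278.81592161]] [[292.9097883  336.16897243]]
[ 0.48614089 -0.35229645] [[471.21669755 275.33607855]] [[316.25452064 376.78938552]]
```

```bash
python3 - <<'E'
from h import *
import pickle
F=pickle.load(open("F0.pkl","rb"))
f=F["top"];k=5
c=f["frame"][130:290,180:360,::-1]
cv2.imwrite("pics/tubt.png",cv2.resize(c,None,fx=4,fy=4,interpolation=cv2.INTER_CUBIC))
g=F["side"]; cv2.imwrite("pics/tubs.png",cv2.resize(g["frame"][150:310,250:400,::-1],None,fx=4,fy=4,interpolation=cv2.INTER_CUBIC))
for n,f in F.items():
  hsv=cv2.cvtColor(f["frame"],cv2.COLOR_RGB2HSV)
  m=cv2.inRange(hsv,(0,0,120),(179,40,255)); 
  seed={"top":(285,212),"side":(320,255)}[n]
  m2=np.zeros_like(m); x0,x1,y0,y1={"top":(235,315,170,245),"side":(285,350,205,280)}[n]; m2[y0:y1,x0:x1]=m[y0:y1,x0:x1]
  m2=cv2.morphologyEx(m2,cv2.MORPH_OPEN,np.ones((3,3)))
  for c in cv2.findContours(m2,0,1)[0]:
    if cv2.contourArea(c)>200: print(n,cv2.contourArea(c),cv2.boundingRect(c),cv2.fitEllipse(c))
for nm,uv,z in [("shaker top",(210,152),.127),("garlic",(317,263),.03),("timer",(335,225),.04),("mush",(215,212),.01)]:
  print(nm,onz(F["top"],uv,z).round(3))
E
```

```text
side 2305.5 (293, 205, 53, 61) ((320.950439453125, 234.59886169433594), (50.655948638916016, 61.478275299072266), 21.168453216552734)
top 2434.0 (252, 179, 57, 55) ((280.0217590332031, 206.01548767089844), (54.63519287109375, 56.72096633911133), 73.66415405273438)
shaker top [0.747 0.173 0.127]
garlic [ 0.526 -0.05   0.03 ]
timer [ 0.61 -0.09  0.04]
mush [0.647 0.185 0.01 ]
```

View pics/tubt.png

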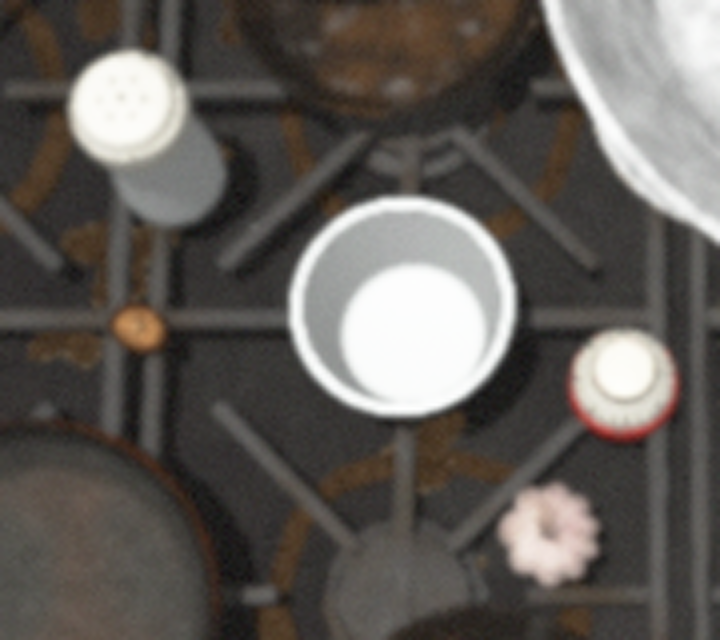

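View pics/tubs.png

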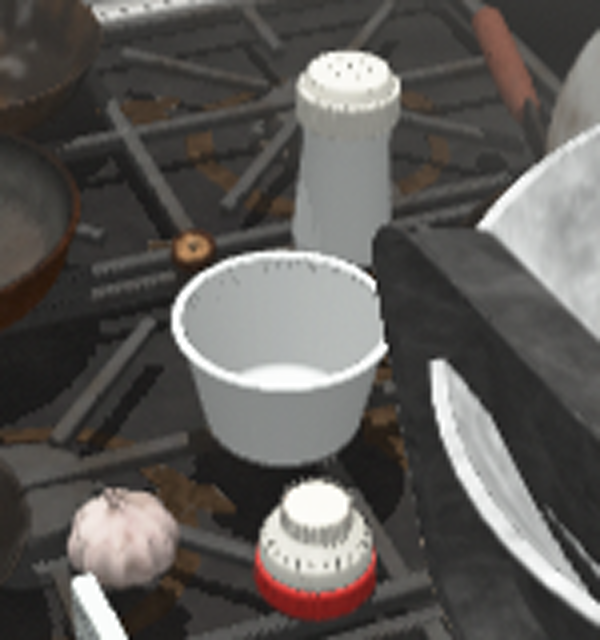

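Emit:
{"api": "carry_out", "payload": {
  "steps": [
    [0, 0, -8, 2.4, -3.4, 0, 0],
    [0, 0, -16, 4.8, -6.8, 0, 0],
    [0, 0, -24, 7.2, -10.2, 0, 0],
    [0, 0, -32, 9.6, -13.6, 0, 0],
    [0, 0, -40, 12, -17, 0, 0],
    [0, 0, -48, 14.4, -20.4, 0, 0],
    [0, 0, -56, 16.8, -23.8, 0, 0],
    [0, 0, -64.6, 19.2, -27.2, 0, 0],
    [0, 0, -64.6, 21.6, -30.6, 0, 0],
    [0, 0, -64.6, 24, -34, 0, 0],
    [0, 0, -64.6, 26.4, -37.4, 0, 0],
    [0, 0, -64.6, 28.4, -40.6, 0, 0]
  ]
}}

```text
t: 1.45
tool_pos: [0.5211, 0.1978, 0.3028]
eef_rot: [-1.571, -0.0, 0.071]
wrist_force: [0.9, -0.2, -0.3]
opening: 0.088
```

```bash
python3 - <<'E'
from h import *
import pickle
F=pickle.load(open("F0.pkl","rb"));f=F["top"]
print(onz(f,(280.7,206.5),.072),onz(f,(280,206),.072),onz(f,(283.5,213.75),.003))
print(onz(F["side"],(319.8,229.5),.072))
E
```

```text
[0.64341629 0.02784028 0.072     ] [0.64453203 0.02937431 0.072     ] [0.64421119 0.02786592 0.003     ]
[0.64226487 0.02736863 0.072     ]
```

Emit:
{"api": "carry_out", "payload": {
  "steps": [
    [0, 0, 0, -0.4, -4, 0, 0],
    [0, 0, 0, -0.8, -8, 0, 0],
    [0, 0, 0, -1.2, -12, 0, 0],
    [0, 0, 0, -1.6, -16, 0, 0],
    [0, 0, 0, -2.0, -20, 0, 0],
    [0, 0, 0, -2.5, -24, 0, 0],
    [0, 0, 0, -3, -28, -1, 0],
    [0, 0, 0, -3.5, -32, -2, 0],
    [0, 0, 0, -4, -36, -3.5, 0],
    [0, 0, 0, -4.6, -40.2, -5.3, 0],
    [0, 0, 0, -4.6, -40.2, -5.3, 0],
    [0, 0, 0, -4.6, -40.2, -5.3, 0]
  ]
}}

```text
t: 2.65
tool_pos: [0.4736, -0.2032, 0.2494]
eef_rot: [-1.571, 0.001, 0.069]
wrist_force: [0.4, 0.3, 0.1]
opening: 0.0884
```

```bash
python3 - <<'E'
from bench import r,viewer
from h import *
s=r.read_state();print(s["tool_pos"],s["eef_rot"],s["wrist_force"])
f=viewer.grab_frame("wrist");cv2.imwrite("pics/w1.png",f["frame"][:,:,::-1])
f=viewer.grab_frame("side");cv2.imwrite("pics/s1.png",f["frame"][:,:,::-1])
E
```

```text
[ 0.47358009 -0.2031676   0.24936486] [-1.57060433e+00  1.06011553e-03  6.89776058e-02] [0.44998428 0.25937038 0.06571788]
```

View pics/w1.png

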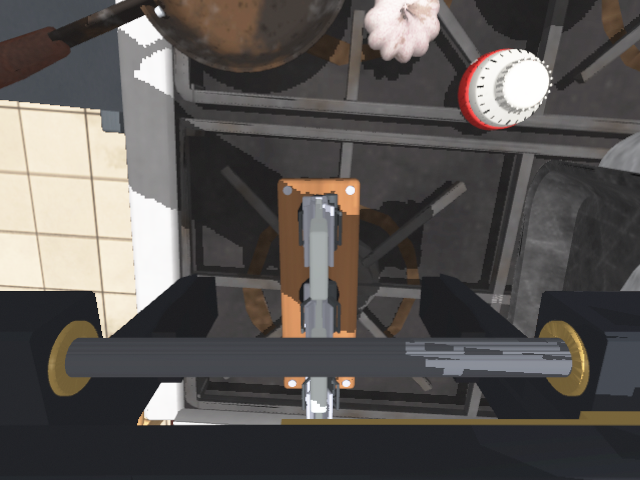

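View pics/s1.png

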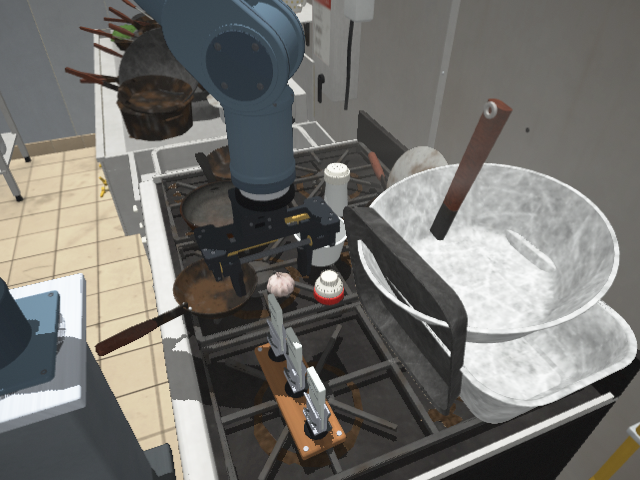

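Emit:
{"api": "carry_out", "payload": {
  "steps": [
    [0, 0, 0, 0, -0.1, -2.5, 0],
    [0, 0, 0, 0, -0.1, -5, 0],
    [0, 0, 0, 0, -0.1, -7.4, 0],
    [0, 0, 0, 0, -0.1, -7.4, 0.6],
    [0, 0, 0, 0, -0.1, -7.4, 0.8],
    [0, 0, 0, 0, -0.1, -7.4, 1],
    [0, 0, 0, 0, -0.1, -7.4, 1],
    [0, 0, 0, 0, -0.1, -7.4, 1],
    [0, 0, 0, 0, -0.1, -7.4, 1]
  ]
}}

```text
t: 3.65
tool_pos: [0.4744, -0.2035, 0.1762]
eef_rot: [-1.571, -0.001, 0.072]
wrist_force: [0.5, 0.1, 0.1]
opening: 0.0423
```

```bash
cat > look.py <<'E'
import sys
from bench import r,viewer
from h import *
s=r.read_state();print(s["t"],s["tool_pos"].round(4),s["wrist_force"].round(2),s["wrist_torque"].round(2),s["opening"])
f=viewer.grab_frame("side");cv2.imwrite(f"pics/{sys.argv[1]}.png",cv2.resize(f["frame"][270:470,230:370,::-1],None,fx=3,fy=3,interpolation=cv2.INTER_CUBIC))
E
python3 look.py a0
```

```text
3.65 [ 0.4744 -0.2035  0.1762] [0.47 0.11 0.09] [-0.07  0.08 -0.  ] 0.04234218482630964
```

View pics/a0.png

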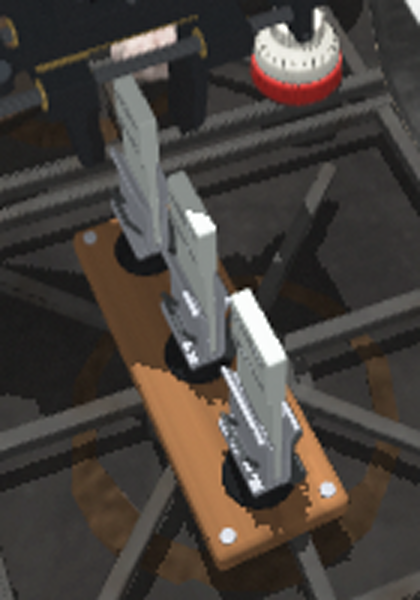

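Fingers still closing (opening 42 mm) around the left tag; keep closing.

Emit:
{"api": "carry_out", "payload": {
  "steps": [
    [0, 0, 0, 0, 0, 0, 1],
    [0, 0, 0, 0, 0, 0, 1],
    [0, 0, 0, 0, 0, 0, 1],
    [0, 0, 0, 0, 0, 0, 1],
    [0, 0, 0, 0, 0, 0, 1],
    [0, 0, 0, 0, 0, 0, 1],
    [0, 0, 0, 0, 0, 0, 1],
    [0, 0, 0, 0, 0, 0, 1]
  ]
}}

```text
t: 4.5
tool_pos: [0.4739, -0.2035, 0.1757]
eef_rot: [-1.571, 0.0, 0.071]
wrist_force: [-1.1, -0.6, 1.7]
opening: 0.0097
```

Emit:
{"api": "carry_out", "payload": {
  "steps": [
    [0, 0, 0, 0, 0, 0.1, 1],
    [0, 0, 0, 0, 0, 0.2, 1],
    [0, 0, 0, 0, 0, 0.3, 1],
    [0, 0, 0, 0, 0, 0.4, 1],
    [0, 0, 0, 0, 0, 0.4, 1],
    [0, 0, 0, 0, 0, 0.4, 1]
  ]
}}

```text
t: 5.1
tool_pos: [0.4739, -0.2033, 0.1796]
eef_rot: [-1.571, 0.0, 0.072]
wrist_force: [-0.0, -0.9, -4.5]
opening: 0.0096
```

Emit:
{"api": "carry_out", "payload": {
  "steps": [
    [0, 0, 0, 0, 0, 0.1, 1],
    [0, 0, 0, 0, 0, 0.2, 1],
    [0, 0, 0, 0, 0, 0.3, 1],
    [0, 0, 0, 0, 0, 0.3, 1],
    [0, 0, 0, 0, 0, 0.3, 1]
  ]
}}

```text
t: 5.6
tool_pos: [0.4739, -0.2033, 0.1826]
eef_rot: [-1.571, 0.0, 0.072]
wrist_force: [-0.9, -0.7, -5.2]
opening: 0.0098
```

Emit:
{"api": "carry_out", "payload": {
  "steps": [
    [0, 0, 0, 0, 0, 0.1, 1],
    [0, 0, 0, 0, 0, 0.2, 1],
    [0, 0, 0, 0, 0, 0.2, 1],
    [0, 0, 0, 0, 0, 0.2, 1]
  ]
}}

```text
t: 6.0
tool_pos: [0.474, -0.2034, 0.1847]
eef_rot: [-1.571, 0.0, 0.072]
wrist_force: [-1.9, 0.3, -5.3]
opening: 0.0098
```

```bash
python3 look.py a1
```

```text
6.0 [ 0.474  -0.2034  0.1847] [-1.89  0.29 -5.26] [-0.02  0.5   0.02] 0.00983718542281322
```

View pics/a1.png

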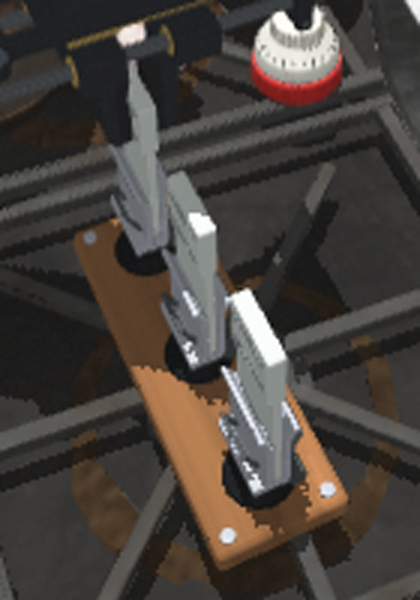

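Emit:
{"api": "carry_out", "payload": {
  "steps": [
    [0, 0, 0, 0, 0, 0.1, 1],
    [0, 0, 0, 0, 0, 0.2, 1],
    [0, 0, 0, 0, 0, 0.3, 1],
    [0, 0, 0, 0, 0, 0.3, 1],
    [0, 0, 0, 0, 0, 0.3, 1]
  ]
}}

```text
t: 6.55
tool_pos: [0.474, -0.2034, 0.1877]
eef_rot: [-1.571, 0.0, 0.072]
wrist_force: [-2.1, 0.2, -4.6]
opening: 0.0103
```

```bash
python3 look.py a2
```

```text
6.55 [ 0.474  -0.2034  0.1877] [-2.09  0.25 -4.58] [-0.1   0.54 -0.  ] 0.010333750000657291
```

View pics/a2.png

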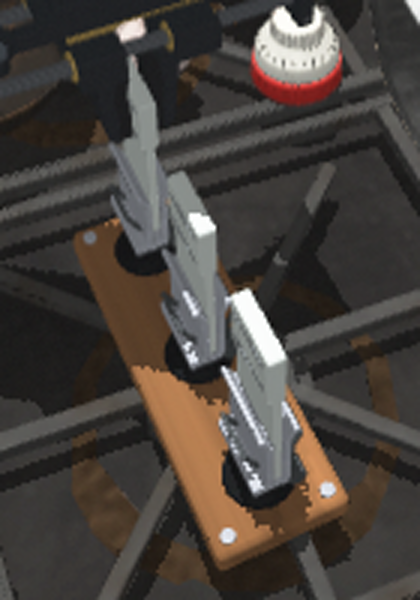

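```bash
python3 - <<'E'
import cv2,numpy as np
o=[cv2.resize(cv2.imread(f"pics/a{i}.png")[0:270,60:240],None,fx=1.45,fy=2,interpolation=cv2.INTER_CUBIC) for i in (0,1,2)]
cv2.imwrite("pics/cmp.png",np.hstack(o))
E
```

```text
(no output)
```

View pics/cmp.png

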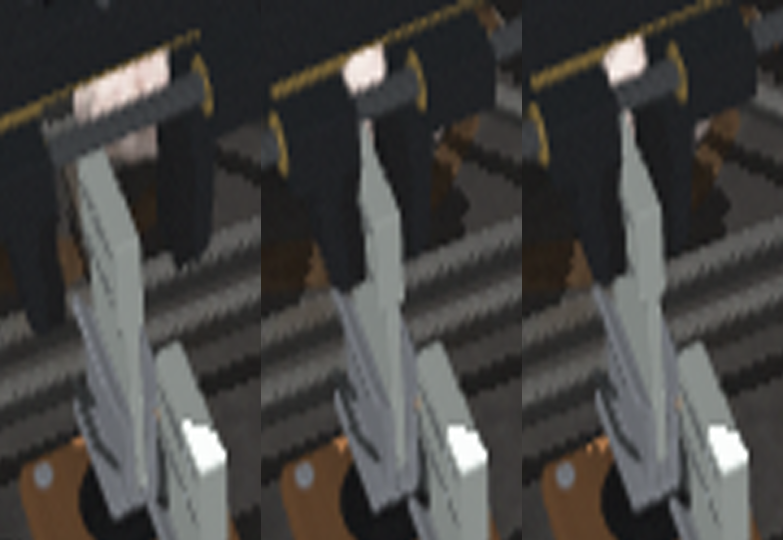

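Emit:
{"api": "carry_out", "payload": {
  "steps": [
    [0, 0, 0, 0, 0, 0.3, 1],
    [0, 0, 0, 0, 0, 0.6, 1],
    [0, 0, 0, 0, 0, 0.9, 1],
    [0, 0, 0, 0, 0, 1.2, 1],
    [0, 0, 0, 0, 0, 1.5, 1],
    [0, 0, 0, 0, 0, 1.5, 1]
  ]
}}

```text
t: 7.2
tool_pos: [0.4742, -0.2035, 0.2031]
eef_rot: [-1.571, -0.0, 0.072]
wrist_force: [-1.9, 0.3, -5.4]
opening: 0.0099
```

```bash
python3 look.py a3
```

```text
7.2 [ 0.4742 -0.2035  0.2031] [-1.94  0.33 -5.35] [-0.1   0.58 -0.03] 0.009851281602675305
```

View pics/a3.png

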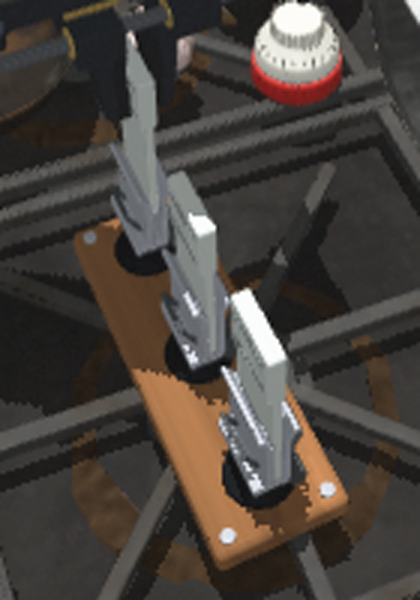

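Emit:
{"api": "carry_out", "payload": {
  "steps": [
    [0, 0, 0, 0, 0, 0.4, 1],
    [0, 0, 0, 0, 0, 0.8, 1],
    [0, 0, 0, 0, 0, 1.2, 1],
    [0, 0, 0, 0, 0, 1.6, 1],
    [0, 0, 0, 0, 0, 2.0, 1],
    [0, 0, 0, 0, 0, 2.4, 1],
    [0, 0, 0, 0, 0, 2.8, 1],
    [0, 0, 0, 0, 0, 3.2, 1],
    [0, 0, 0, 0, 0, 4, 1],
    [0, 0, 0, 0, 0, 5.5, 1],
    [0, 0, 0, 0, 0, 7, 1],
    [0, 0, 0, 0, 0, 7, 1]
  ]
}}

```text
t: 8.45
tool_pos: [0.4751, -0.204, 0.2747]
eef_rot: [-1.572, -0.003, 0.071]
wrist_force: [0.3, 0.0, -0.3]
opening: 0.0101
```

```bash
python3 look.py a4; python3 -c "
from bench import viewer
import cv2
cv2.imwrite('pics/s4.png',viewer.grab_frame('side')['frame'][:,:,::-1])"
```

```text
8.45 [ 0.4751 -0.204   0.2747] [ 0.33  0.02 -0.3 ] [-0.1   0.06  0.02] 0.010082880569455461
```

View pics/s4.png

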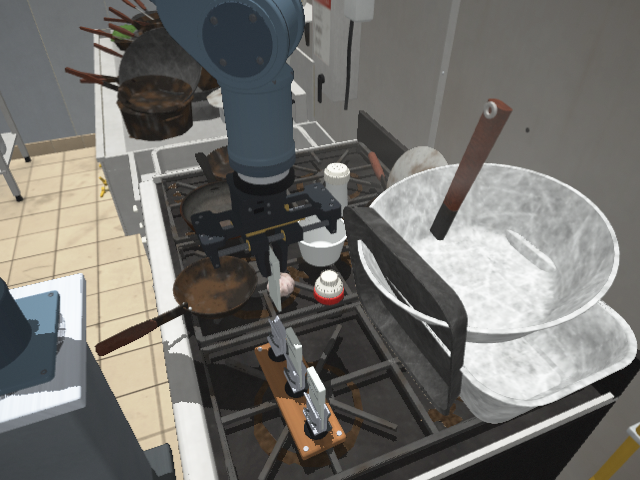

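Emit:
{"api": "carry_out", "payload": {
  "steps": [
    [0, 0, 0, 0, 3.5, 0, 1],
    [0, 0, 0, 0, 7.5, 0, 1],
    [0, 0, 0, 0, 11.5, 0, 1],
    [0, 0, 0, 1.5, 15, 0, 1],
    [0, 0, 0, 4, 18.5, 0, 1],
    [0, 0, 0, 7, 21, 0, 1],
    [0, 0, 0, 10.5, 23.2, 0, 1],
    [0, 0, 0, 14, 23.2, 0, 1],
    [0, 0, 0, 16, 23.2, 0, 1],
    [0, 0, 0, 16.8, 23.2, 0, 1],
    [0, 0, 0, 16.8, 23.2, 0, 1],
    [0, 0, 0, 16.8, 23.2, 0, 1]
  ]
}}

```text
t: 9.75
tool_pos: [0.641, 0.0282, 0.2721]
eef_rot: [-1.571, 0.002, 0.071]
wrist_force: [-0.4, 0.5, 0.5]
opening: 0.0094
```

```bash
python3 - <<'E'
from bench import r,viewer
import cv2
s=r.read_state();print(s["tool_pos"],s["wrist_force"],s["opening"])
for n in("side","wrist"):cv2.imwrite(f'pics/{n}5.png',viewer.grab_frame(n)['frame'][:,:,::-1])
E
```

```text
[0.64097541 0.02824487 0.27213284] [-0.40786556  0.49801074  0.476233  ] 0.009421577161792673
```

View pics/side5.png

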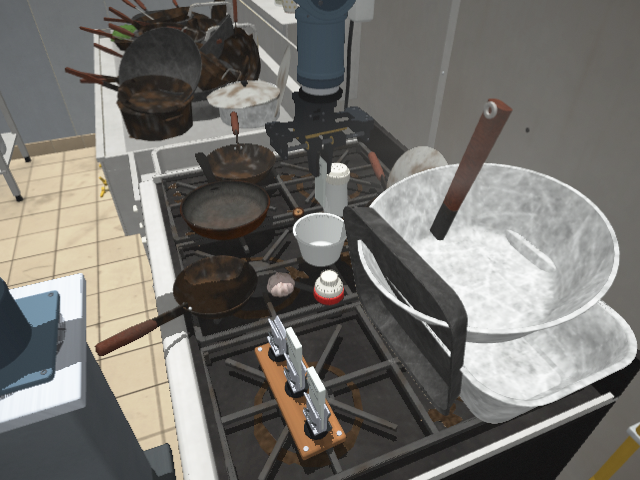

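View pics/wrist5.png

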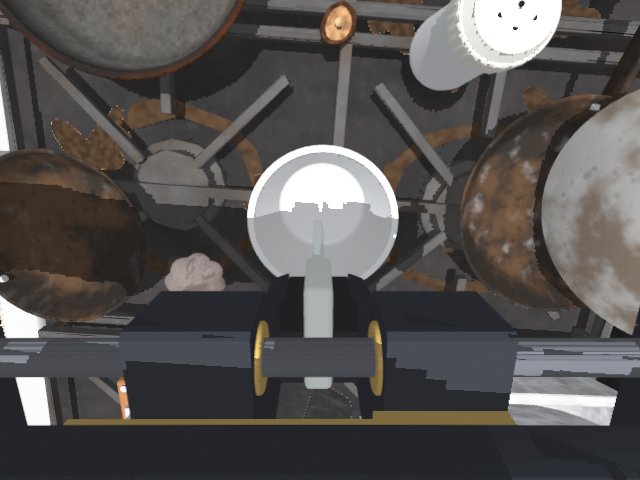

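Emit:
{"api": "carry_out", "payload": {
  "steps": [
    [0, 0, 0, 0.1, 0, -3, 1],
    [0, 0, 0, 0.1, 0, -6, 1],
    [0, 0, 0, 0.1, 0, -8, 1],
    [0, 0, 0, 0.1, 0, -9, 1],
    [0, 0, 0, 0.1, 0, -10, 1],
    [0, 0, 0, 0.1, 0, -10, 1]
  ]
}}

```text
t: 10.45
tool_pos: [0.6426, 0.0286, 0.1722]
eef_rot: [-1.571, 0.001, 0.072]
wrist_force: [0.2, 0.2, -0.3]
opening: 0.0099
```

```bash
python3 - <<'E'
from bench import r,viewer
import cv2
s=r.read_state();print(s["tool_pos"],s["wrist_force"],s["opening"])
for n in("side","top"):
  im=viewer.grab_frame(n)['frame'][:,:,::-1]
  im=im[60:310,200:420] if n=="side" else im[40:290,140:400]
  cv2.imwrite(f'pics/{n}6.png',cv2.resize(im,None,fx=2.4,fy=2.4,interpolation=cv2.INTER_CUBIC))
E
```

```text
[0.64263986 0.02861938 0.17219868] [ 0.24146707  0.20066696 -0.29892178] 0.009900999785494833
```

View pics/side6.png

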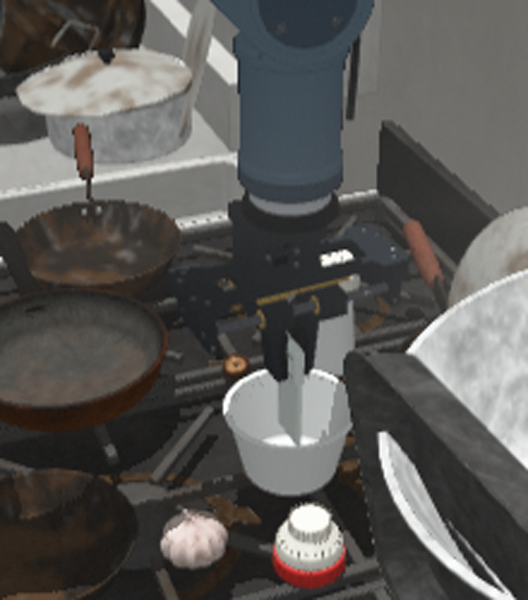

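View pics/top6.png

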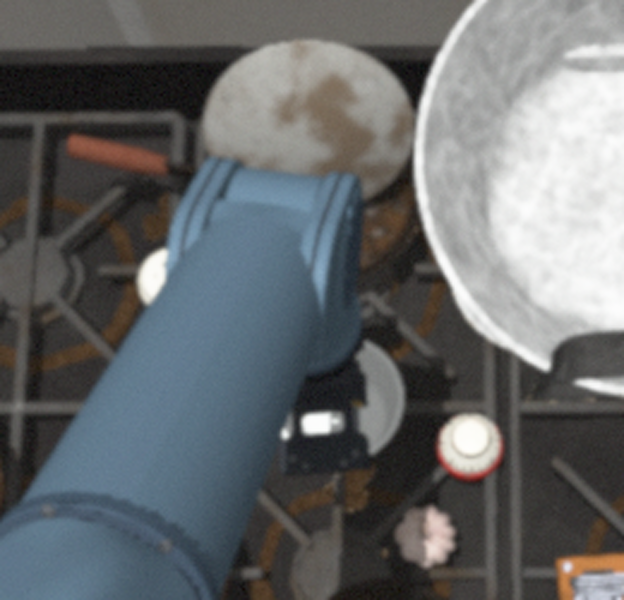

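Emit:
{"api": "carry_out", "payload": {
  "steps": [
    [0, 0, 0, 0, 0, -1, 1],
    [0, 0, 0, 0, 0, -2, 1],
    [0, 0, 0, 0, 0, -2.8, 1],
    [0, 0, 0, 0, 0, -2.8, 1],
    [0, 0, 0, 0, 0, -2.8, 0.6],
    [0, 0, 0, 0, 0, -2.8, 0.6],
    [0, 0, 0, 0, 0, -2.8, 0.6],
    [0, 0, 0, 0, 0, -2.8, 0.6],
    [0, 0, 0, 0, 0, -2.8, 0.6],
    [0, 0, 0, 0, 0, -2.8, 0.6]
  ]
}}

```text
t: 11.55
tool_pos: [0.6432, 0.0286, 0.1448]
eef_rot: [-1.571, -0.0, 0.072]
wrist_force: [-0.4, 0.4, -0.3]
opening: 0.0351
```

```bash
cat > look2.py <<'E'
import sys
from bench import r,viewer
import cv2
s=r.read_state();print(s["tool_pos"],s["wrist_force"],s["opening"])
for n in("side","wrist"):
  im=viewer.grab_frame(n)['frame'][:,:,::-1]
  if n=="side": im=cv2.resize(im[60:310,200:420],None,fx=2.4,fy=2.4,interpolation=cv2.INTER_CUBIC)
  cv2.imwrite(f'pics/{n}{sys.argv[1]}.png',im)
E
python3 look2.py 7
```

```text
[0.64318956 0.02863341 0.14484915] [-0.44728016  0.42801795 -0.2796266 ] 0.03513583695473781
```

View pics/side7.png

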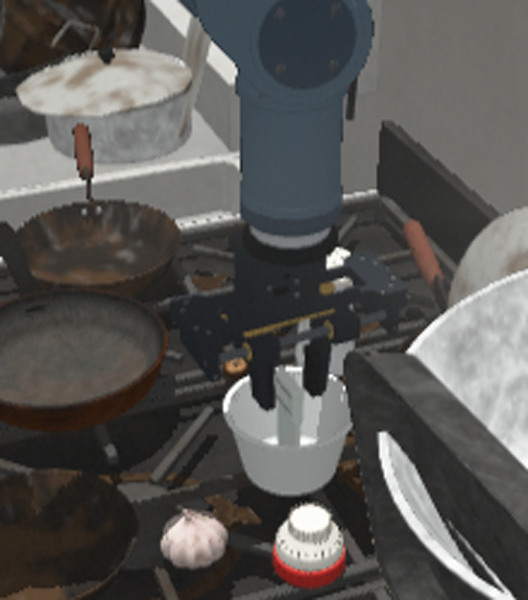

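View pics/wrist7.png

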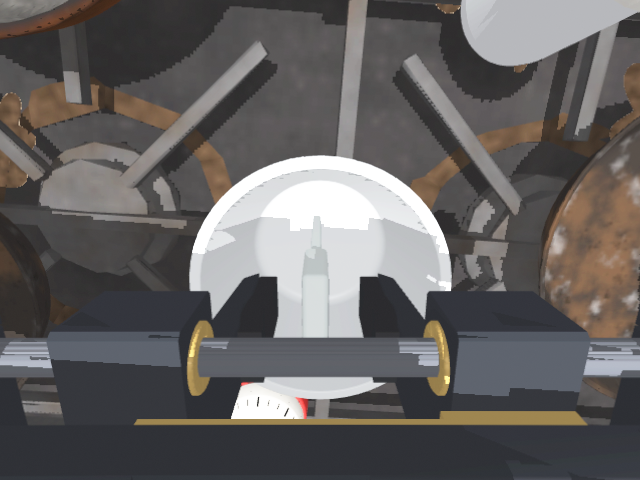

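Emit:
{"api": "carry_out", "payload": {
  "steps": [
    [0, 0, 0, 0, 0, 1.5, 0.6],
    [0, 0, 0, 0, 0, 4, 0.6],
    [0, 0, 0, 0, 0, 7, 0.6],
    [0, 0, 0, 0, 0, 11, 0.6],
    [0, 0, 0, -3, 4, 15, 0.6],
    [0, 0, 0, -6, 8, 17, 0.6],
    [0, 0, 0, -9, 12, 17, 0.6],
    [0, 0, 0, -12, 16, 17, 0.6],
    [0, 0, 0, -14, 20, 17, 0.6],
    [0, 0, 0, -14, 24, 17, 0.6],
    [0, 0, 0, -14, 24, 17, 0.6],
    [0, 0, 0, -14, 24, 17, 0.6]
  ]
}}

```text
t: 12.85
tool_pos: [0.5029, 0.2696, 0.3155]
eef_rot: [-1.571, -0.001, 0.074]
wrist_force: [0.5, -0.2, 0.3]
opening: 0.0348
```

```bash
python3 - <<'E'
from bench import r,viewer
from h import *
import pickle
s=r.read_state();print(s["t"],s["tool_pos"],s["wrist_force"])
a=viewer.grab_frame("side")["frame"];b=viewer.grab_frame("top")["frame"]
cv2.imwrite("pics/side8.png",np.hstack([cv2.resize(a[200:330,240:370,::-1],(400,400)),cv2.resize(a[280:470,230:360,::-1],(400,585))[:400*1]]) if 0 else cv2.resize(a[170:470,220:420,::-1],None,fx=2,fy=2,interpolation=cv2.INTER_CUBIC))
cv2.imwrite("pics/rack8.png",cv2.resize(a[300:470,240:360,::-1],None,fx=3.5,fy=3.5,interpolation=cv2.INTER_CUBIC))
cv2.imwrite("pics/top8.png",cv2.resize(b[120:320,180:500,::-1],None,fx=2.5,fy=2.5,interpolation=cv2.INTER_CUBIC))
E
```

```text
12.85 [0.5028512  0.26956371 0.31554277] [ 0.4709472  -0.16228372  0.27599986]
```

View pics/side8.png

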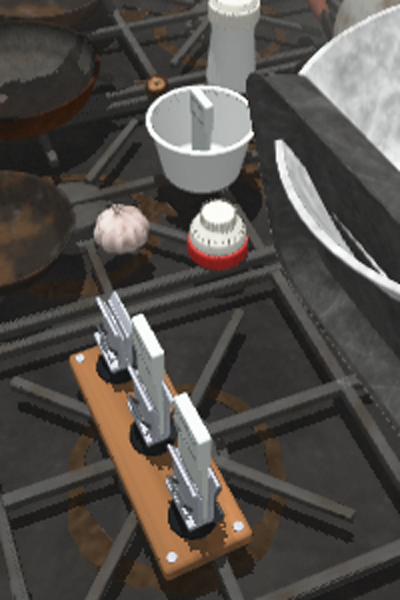

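View pics/rack8.png

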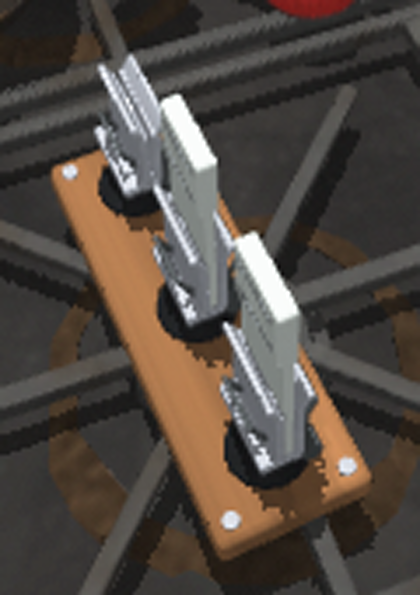

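View pics/top8.png

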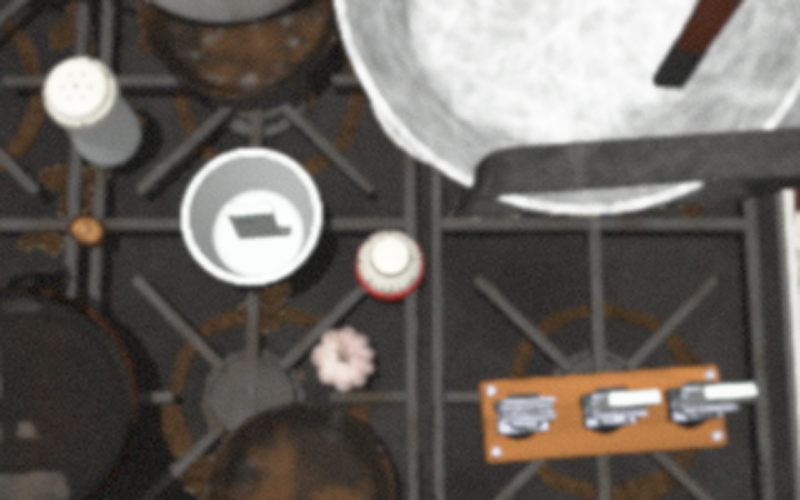

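```bash
python3 -c "
from bench import r
print(r.job_done())"
```

```text
the job is handed in; nothing more can be done
None
```

The worn clip is the left one. Its tag is now in the white tub, and I handed the job in at about 13 s of the 64 s allowed.

- **Finding the clip:** I tugged the left tag gently. The reading levelled off at about 5 N and stayed there from 7 to 27 mm of lift, when a sound clip would have read over 8 N by 7 mm. Pictures showed the tag sliding while the clip stayed lifted only about 4–5 mm. The highest force read at the end of any move was 5.4 N. I did not tug the middle or right tags, because the left one had already shown itself worn.
- **Placing the tag:** I pulled it straight out, lowered it into the tub until its foot was about 14 mm above the surface the tub stands on, let go, and moved the arm clear.
- **Last checks:** In the side and top pictures the left clip is empty and the middle and right tags are still seated. The tag is in the tub, standing nearly upright on its foot. The tub, garlic, timer, mushroom and shaker look to be where they started. I judged all of this by eye and did not re-measure positions.
- **Not confirmed:** The tag might still tip over and lean on the tub wall after hand-in, but it should stay inside the tub. No check failed or disagreed.

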